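Seal the sample chamber and set its bleed valve

ROBOT

A 6-joint arm with a two-finger parallel gripper is mounted at the origin on the work surface. World frame = base frame: x ahead of the robot, y to its left, z up, the work surface at z = 0. Lengths are in m, angles in rad, forces in N, time in s.
With the tool pointing down it reaches from about 0.375 to 0.9 m from the base axis. Payload 3.1 kg.
Tool frame: the origin (TCP) lies at the very end of the fingers, on their centre line; the grasp point (between the pads) lies arm.tcp_to_grasp behind it (arm.tcp_to_grasp is the distance from the TCP to the grasp point, in m); z points along the fingers, y is the direction in which the jaws open and shut (so a half turn about z gives the same grasp; the last joint's range is limited). The gripper opens to 87 mm and grips with 3 to 60 N. Pads are 19 mm wide; open, the fingers measure 117 mm over their backs; the gripper's body (75 mm by 190 mm) begins 51 mm behind the grasp point.
Start: joints at [-0.178, 0.527, 1.433, -0, 1.181, -0.178], TCP at [0.625, 0, 0.223] pointing down, gripper open.
Joint ranges: [-3.08, 3.08], [-0.75, 2.2], [0.22, 2.44], [-1.43, 4.57], [0, 2.65], [-2.85, 2.85]. Speed limits (rad/s): [2.79, 2.79, 3.14, 3.14, 3.14, 3.14].

INTERFACE

Orientations are given as [roll, pitch, yaw] about the fixed x, y, z axes, in that order (R = Rz(yaw) Ry(pitch) Rx(roll)).
In Python, from bench import get_state, viewer, arm gives the robot as it stands.
- The arm moves only by the tool step_arm, never from a script. Its argument "plan" is one flat list of numbers, 5 for each row, row after row: the opening, from -1 (shut) to 1 (fully open), so that 0 is half open, then the shift along the tool's x, y, z in m, then the turn about the tool's z in rad. A call has 1 to 20 rows; each row is the pose to reach, as a shift and turn from the pose commanded when the call began, along the tool's axes at that moment; what a row does not reach only later rows make up. A row lasts 1/8 s, in which the tool goes at most 62.5 mm and 10.7 degrees, less where a joint would pass 70% of its speed; a pose out of reach is approached as far as the arm can. A call with a gripper value outside its range is refused whole. The fingers move at their own pace and stop on an object; the grip force is fixed at half the most. Time passes only in rows, so rows that repeat a pose let the fingers close. It gives the time, the measured TCP pose, the force and the opening at its end, in the units of the state.
- get_state(): the state, without advancing time (a new reading comes with each control period).
- viewer.grab_frame(name): name is "scene" or "side" or "wrist"; returns a dict with "frame" (384x512x3 uint8, blue, green, red), "depth" (384x512 float32, m along the optical axis (not along the pixel's ray), 0 where there is no reading), "fx", "fy", "cx", "cy" (pixels), "R" (3x3) and "t" (3): a world point X has camera coordinates R X + t. Camera axes: x right, y down, z forward; pixel columns grow to the right and rows downward; lengths in m; the calibration is good to about 2 mm. A picture is of the moment at which its call begins.
- arm.close_job(): hands the job in, once; it reports no verdict.
The state is a dict: "t": time; "joint_pos": joint angles; "joint_velocities": joint speeds; "tau": joint torques, N m; "ee_pos": TCP position; "ee_rot": TCP orientation; "force": force on the tool from outside, world axes, zero at the start; "ft_torque": the same for the moment, N m; "gripper_width": finger opening in m.
Only numpy, scipy, OpenCV 4.12 (cv2) and the standard library are available. Lean on these libraries where they do the work, as an engineer would, in place of code of your own. Each camera call takes 0.05 s, during which the arm holds its last target. There are 200 camera calls.

TASK

First press the loose blue lid of the sample chamber down until it sits level and fully home on the rim. Then take the yellow crank grip of the red valve wheel, close the valve clockwise to its stop, and open it anticlockwise by exactly two full turns. Finish there, still holding the crank grip firmly between the fingers so that the wheel cannot wind back, and leave everything else on the bench where it is.

Things in the scene. Friction and masses are not known exactly. Their poses are not given: they have to be found in the camera images.
- chamber: fixed round aluminium pot, 110 mm across (foot 128 mm), rim 85 mm above its origin (centre of the underside, z up). Inside, three rubber pads carry the lid; each slides down at about 3 N and stays where pushed, so about 10 N on the lid's middle seats it; it then stops hard on the rim and stays down. A pipe bend leaves along +x, ending 85 mm out.
- chamber_lid: loose lid, 0.14 to 0.28 kg: blue disc 118 mm across, black 88 mm plug below, round black flat-topped boss (38 mm across) in the middle to press on. Origin: centre of the plug's underside, z up; disc z = 10 to 19 mm, boss top z = 40 mm. Starts 3 to 6 mm proud, maybe tilted. Seated, the disc lies on the rim: lid origin 75 mm above the chamber's origin, boss top 115 mm above the bench.
- valve_body: fixed brass bleed valve on an 80 mm square dark foot, upright stem rising to the wheel; origin: centre of the underside, straight below the stem, z up. A steel pipe bend leaves it along its +x and ends 70 mm out.
- valve_wheel (a joint): red wheel's angle (rad) about the upright stem: 0 = closed on the hard stop; grows anticlockwise from above (opening), one turn 6.283, up to 20. Starts 2 to 5.5. At 0 the crank grip is on the valve body's +x side. Friction 0.06 N m; a light spring (0.007 N m per rad) winds it back towards closed if let go more than about 1.4 turns open. It does not rise.
- wheel_hub (a point): centre of the red hand wheel, on the stem axis, 82 mm above the bench; the wheel is a ring of 12 mm bar, 112 mm over all, with four spokes, its bar reaching 6 mm above this point. x points from the hub towards the crank grip.
- crank_grip: upright round yellow grip on the wheel's rim, 50 mm from the stem axis: diameter 20 mm, height 46 mm. Origin: centre of its lower end, 90 mm above the bench (8 mm above the wheel's centre); top 136 mm above the bench. It revolves freely about its own axis, so fingers holding it can keep their direction while carrying it round the stem.
- beaker: bystander: glass beaker 68 mm across, 85 mm high, at the robot's left. Origin: centre of the underside.
- reagent_jar: bystander: amber jar with blue cap, 60 mm across, 72 mm high, at the robot's right. Origin: centre of the underside.
- steel_dish: bystander: shallow steel dish 70 mm across, 16 mm high, between chamber and valve. Origin: centre of the underside.
- screwdriver: bystander: screwdriver 170 mm long lying on the right.
- weight: bystander: brass calibration weight 36 mm across, 46 mm high, between chamber and valve. Origin: centre of the underside.
Not all that is in view belongs to the job. Leave any pink look-alike of the chamber_lid alone.

How it is judged:
On the way, in this order (a step that is already met when the one before it is completed fails the run):
1. the lid is seated level on the chamber's rim (z of chamber_lid in the frame of chamber below 0.0768 m and horizontal distance between chamber_lid and chamber below 0.008 m and angle between chamber_lid's own z axis and vertical below 0.025 rad), for 0.2 s.
2. the valve is closed against its stop (value of joint valve_wheel below 0.1 rad), for 0.15 s.
At the end, for the whole second after the job is handed in: The valve wheel stands still two full turns open from its stop (12.57 rad, within 0.2 rad or 11 degrees), the fingers still hold the crank grip (more than 3 N of contact), and the lid is still seated: within 1.8 mm of its lowest, level within 0.025 rad, centred within 8 mm (all of step 1 and value of joint valve_wheel between 12.366 and 12.766 rad and velocity of joint valve_wheel between -0.1 and 0.1 rad/s and contact force between the fingers and crank_grip above 3 N); the arm keeps its last pose, push and grip.
It fails at once if a bystander is pushed more than 30 mm from its place (distance of any of beaker, reagent_jar, steel_dish, screwdriver, weight from where it was at the start of the episode above 0.03 m).
It fails at once if an upright bystander is tipped over (angle between any of beaker, reagent_jar, steel_dish, weight's own z axis and vertical above 0.5 rad).
It also fails if it takes over 72 s, if anything falls off the work surface, if the arm or the gripper's body presses on something with over 40 N, if the wrist force passes 120 N, or if a joint passes its speed limit or range.

## Working session

There is one attempt and no reset: what is moved stays moved. The work goes in short steps, Python scripts to look and compute and a tool call to move; the robot and the scene stay as the last step left them, time stands still between calls to the robot, and variables do not carry over. Pictures are saved under pics/ and viewed, about 8 in all and at most 12, crops included, and the job is handed in when it is done.

Besides the shell and the picture viewer there is one more tool, called after ">>>" as name(argument=value, ...), one argument or row to a line, values as JSON. step_arm: Moves the arm, as the interface text tells. Its arguments: {"type":"object","properties":{"plan":{"type":"array","items":{"type":"number"}}},"required":["plan"]}

```bash
mkdir -p pics; ls
python3 - <<'E'
from bench import get_state, viewer, arm
import cv2,numpy as np
s=get_state();print(s['t'],s['ee_pos'],s['ee_rot'],s['gripper_width'],arm.tcp_to_grasp)
for n in("scene","side"):
    f=viewer.grab_frame(n);np.savez(f'{n}.npz',**f);cv2.imwrite(f'pics/{n}0.png',f['frame'])
    print(n,-f['R'].T@f['t'])
E
```

```text
pics
0.0 [6.24266734e-01 1.51286121e-04 2.21599189e-01] [-3.13949584e+00 -3.71996957e-04  1.57081647e+00] 0.08721850306309384 0.0187
scene [1.26172461 0.49175536 0.65432757]
side [-0.14342115  0.95263816  0.75749727]
```

View pics/scene0.png

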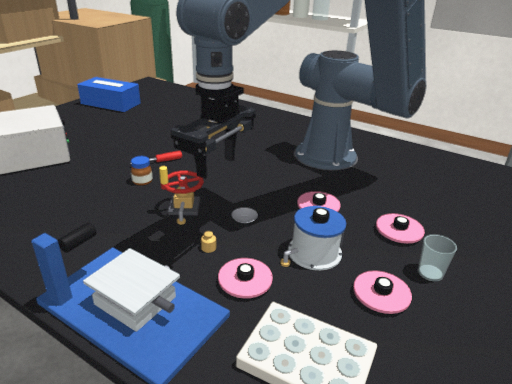

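View pics/side0.png

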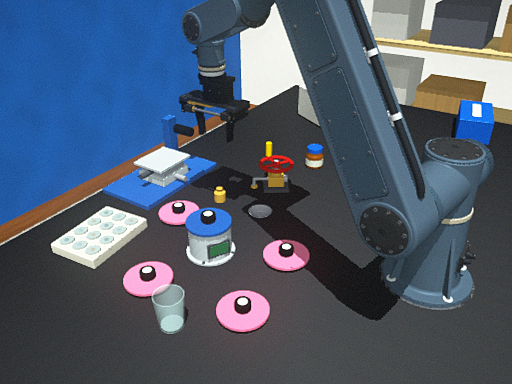

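The scene view shows the blue lid on the pot at (320,222), with its boss at (320,215), and pink look-alikes at (319,203), (400,228), (382,290) and (245,277). Other blue things are the jar cap (140,163), the tray (130,305) and the box (109,94). The red wheel is at (183,182), its yellow grip at (164,175). The other red thing is the screwdriver handle (168,157), and the other brass/yellow thing is the weight (208,242). In the side view, the lid is at (208,222), the wheel at (277,164) and the grip at (269,149). I choose the blue disc on the pot and the yellow grip on the red wheel.

```bash
cat > h.py <<'E'
import cv2,numpy as np
def ray(f,u,v,z):
    o=-f['R'].T@f['t'];d=f['R'].T@np.array([(u-f['cx'])/f['fx'],(v-f['cy'])/f['fy'],1]);return o+d*(z-o[2])/d[2]
def two(f,p,g,q):
    A=[];b=[]
    for h,(u,v) in((f,p),(g,q)):
        P=np.diag([h['fx'],h['fy'],1]);P[0,2]=h['cx'];P[1,2]=h['cy'];M=P@np.c_[h['R'],h['t']]
        A+= [u*M[2]-M[0],v*M[2]-M[1]]
    A=np.array(A);return np.linalg.lstsq(A[:,:3],-A[:,3],rcond=None)[0]
def mask(f,lo,hi,win):
    m=cv2.inRange(cv2.cvtColor(f['frame'],cv2.COLOR_BGR2HSV),np.array(lo),np.array(hi));w=np.zeros_like(m);x0,y0,x1,y1=win;w[y0:y1,x0:x1]=m[y0:y1,x0:x1];return w
def cloud(f,m):
    v,u=np.nonzero((m>0)&(f['depth']>0));d=f['depth'][v,u]
    return (np.c_[(u-f['cx'])/f['fx']*d,(v-f['cy'])/f['fy']*d,d]-f['t'])@f['R']
def cen(m): v,u=np.nonzero(m);return u.mean(),v.mean()
E
python3 - <<'E'
from h import *
np.set_printoptions(precision=4,suppress=True)
F={n:dict(np.load(n+'.npz')) for n in('scene','side')}
W={'scene':dict(lid=(290,200,350,250),boss=(308,207,332,222),wheel=(158,168,208,196),grip=(157,163,172,188),weight=(198,230,220,254),jar=(128,155,156,168)),
'side':dict(lid=(182,203,236,250),boss=(198,206,219,224),wheel=(256,150,298,178),grip=(262,139,275,159),weight=(212,185,228,205),jar=(304,143,325,155))}
C=dict(lid=((100,120,60),(125,255,255)),boss=((0,0,0),(180,255,60)),wheel=((0,150,60),(8,255,255)),grip=((22,150,120),(35,255,255)),weight=((12,90,80),(32,255,255)),jar=((100,120,60),(125,255,255)))
px={}
for n,f in F.items():
    for k,w in W[n].items():
        m=mask(f,*C[k],w);c=cen(m);px[n,k]=c;P=cloud(f,m)
        print(n,k,np.round(c,1),m.sum()//255,'med',np.median(P,0),'pct5',np.percentile(P,5,0),'pct95',np.percentile(P,95,0))
        if k in('wheel','lid'):
            e=cv2.fitEllipse(cv2.convexHull(np.argwhere(m)[:,::-1].astype(np.float32)));print('  ell',e, ray(f,*e[0],.088 if k=='wheel' else .098))
for k in C: print(k,two(F['scene'],px['scene',k],F['side'],px['side',k]))
for n,f in F.items():
    w={'scene':(155,160,350,250),'side':(182,139,300,250)}[n];x0,y0,x1,y1=w
    im=cv2.resize(f['frame'][y0:y1,x0:x1],None,fx=4 if n=='scene' else 4,fy=4,interpolation=cv2.INTER_CUBIC)
    cv2.imwrite(f'pics/c_{n}.png',im)
E
```

```text
scene lid [319.7 222.4] 1065 med [0.5148 0.2137 0.0975] pct5 [0.4523 0.1557 0.094 ] pct95 [0.5546 0.2543 0.0999]
  ell ((319.810791015625, 221.19583129882812), (29.975914001464844, 53.775447845458984), 99.7429428100586) [0.508  0.2071 0.098 ]
scene boss [319.9 216.8] 130 med [0.5141 0.2086 0.114 ] pct5 [0.5001 0.1899 0.104 ] pct95 [0.5188 0.2215 0.1193]
scene wheel [182.7 182.1] 499 med [ 0.5402 -0.1755  0.0849] pct5 [ 0.4838 -0.2296  0.0752] pct95 [ 0.5863 -0.1291  0.0893]
  ell ((181.60198974609375, 181.82713317871094), (22.946462631225586, 42.717506408691406), 86.81136322021484) [ 0.5446 -0.1743  0.088 ]
scene grip [163.2 175. ] 106 med [ 0.5833 -0.1999  0.1168] pct5 [ 0.5716 -0.2116  0.0946] pct95 [ 0.5874 -0.1958  0.1348]
scene weight [208.2 241.8] 286 med [ 0.6426 -0.0095  0.0254] pct5 [ 0.6045 -0.0488 -0.0009] pct95 [0.6528 0.0016 0.0441]
scene jar [139.8 161.4] 202 med [ 0.5017 -0.3754  0.0707] pct5 [ 0.3992 -0.5076 -0.0012] pct95 [ 0.5221 -0.3534  0.0733]
side lid [208.4 222.8] 923 med [0.4902 0.2163 0.0986] pct5 [0.4479 0.1527 0.0924] pct95 [0.5497 0.2576 0.1016]
  ell ((20
[... 331 characters left out ...]
0.6027 -0.1273  0.0908]
  ell ((275.70745849609375, 163.83993530273438), (18.193593978881836, 34.934661865234375), 90.64482116699219) [ 0.5288 -0.1725  0.088 ]
side grip [268.5 148.3] 88 med [ 0.5733 -0.1997  0.1175] pct5 [ 0.5673 -0.2116  0.091 ] pct95 [ 0.5862 -0.1928  0.1366]
side weight [219.5 194.6] 176 med [ 0.6298 -0.0076  0.0244] pct5 [ 0.6192 -0.0737  0.0009] pct95 [0.6596 0.0032 0.0461]
side jar [314.5 148.2] 152 med [ 0.4979 -0.3719  0.0707] pct5 [ 0.4745 -0.5424  0.0022] pct95 [ 0.574  -0.3524  0.0744]
lid [0.5006 0.2037 0.0903]
boss [0.5019 0.2032 0.1056]
wheel [ 0.5348 -0.1804  0.0822]
grip [ 0.5776 -0.207   0.1144]
weight [ 0.6361 -0.0163  0.0197]
jar [ 0.4984 -0.3801  0.0665]
```

View pics/c_scene.png

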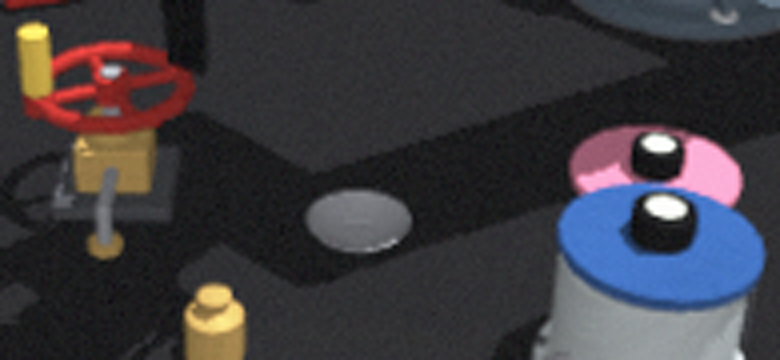

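The crop confirms the blue lid on the pot with its boss near the full-frame pixel (320,216), and the red wheel with the yellow grip at (163,175). The lid is at about (0.502, 0.206), the hub at about (0.536, -0.177) and the grip at about (0.578, -0.205). Next I move above the boss with the fingers closed.

>>> step_arm(
  plan=[-1,0.05,-0.03,0,0,-1,0.1,-0.06,0,0,-1,0.15,-0.09,0.02,0,-1,0.19,-0.114,0.04,0,-1,0.206,-0.123,0.06,0,-1,0.206,-0.123,0.07,0,-1,0.206,-0.123,0.07,0],
)

```text
t: 0.98
ee_pos: [0.5022, 0.2054, 0.1519]
ee_rot: [-3.141, 0.001, 1.57]
force: [0.6, 0.6, 0.2]
gripper_width: 0.0248
```

Run:
```python
from bench import get_state, viewer
from h import *
np.set_printoptions(precision=4,suppress=True)
s=get_state();print(s['t'],s['ee_pos'],s['force'],s['gripper_width'])
V=[]
for n in('scene','side','wrist'):
    f=viewer.grab_frame(n);V.append(f['frame'] if n=='wrist' else cv2.resize(f['frame'][180:270,290:410] if n=='scene' else f['frame'][160:268,150:294],(512,384)))
    np.savez(n+'1.npz',**f)
cv2.imwrite('pics/press0.png',cv2.resize(np.hstack(V[:3]),(800,200)))
```

```text
0.975 [0.5022 0.2054 0.1519] [0.5954 0.5951 0.2264] 0.024786719071657196
```

View pics/press0.png

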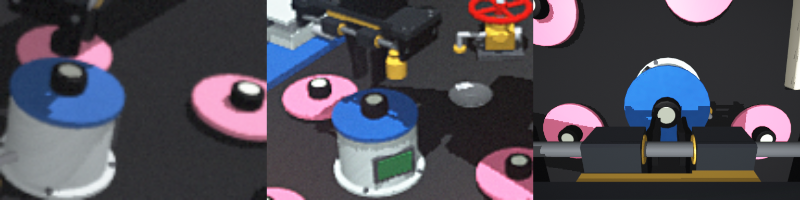

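The scene and side crops put the fingertips just above the boss (crop px (68,72) and (375,97)). The wrist view has the boss centred between the fingers at (667,115). I'll go down gently.

>>> step_arm(
  plan=[-1,0,0,0.01,0,-1,0,0,0.02,0,-1,0,0,0.027,0,-1,0,0,0.03,0,-1,0,0,0.033,0,-1,0,0,0.035,0,-1,0,0,0.037,0,-1,0,0,0.037,0],
)

```text
t: 2.12
ee_pos: [0.5028, 0.2057, 0.1164]
ee_rot: [3.14, 0.001, 1.571]
force: [-0.5, -1.9, 5.2]
gripper_width: 0.0008
```

>>> step_arm(
  plan=[-1,0,0,0.001,0,-1,0,0,0.002,0,-1,0,0,0.003,0,-1,0,0,0.003,0],
)

```text
t: 2.62
ee_pos: [0.5028, 0.2055, 0.1153]
ee_rot: [3.139, 0.001, 1.572]
force: [-3.4, -4.4, 18.9]
gripper_width: 0.0007
```

The tip is at 0.1153 m with 19 N, which matches the hard stop. I'll hold a little more push, back off and check that the lid is level.

>>> step_arm(
  plan=[-1,0,0,0.001,0,-1,0,0,0.002,0,-1,0,0,0.002,0,-1,0,0,0.002,0],
)

```text
t: 3.12
ee_pos: [0.5029, 0.2056, 0.1152]
ee_rot: [3.138, 0.001, 1.572]
force: [-6.1, -4.2, 30.9]
gripper_width: 0.0007
```

>>> step_arm(
  plan=[-1,0,0,-0.01,0,-1,0,0,-0.04,0,-1,-0.04,0,-0.08,0,-0.5,-0.1,0,-0.08,0,0,-0.16,0.02,-0.08,0,0,-0.22,0.04,-0.08,0,0,-0.26,0.04,-0.08,0,0,-0.26,0.04,-0.08,0],
)

```text
t: 4.12
ee_pos: [0.5424, -0.0568, 0.1902]
ee_rot: [3.141, 0.0, 1.566]
force: [-0.4, 1.2, -0.1]
gripper_width: 0.0402
```

Run:
```python
from bench import get_state, viewer
from h import *
np.set_printoptions(precision=4,suppress=True)
s=get_state();print(s['t'],s['ee_pos'],s['ee_rot'],s['force'],s['gripper_width'])
V=[]
for n in('scene','side','wrist'):
    f=viewer.grab_frame(n);np.savez(n+'2.npz',**f)
    if n!='wrist':
        m=mask(f,(100,120,60),(125,255,255),(290,200,350,250) if n=='scene' else (182,203,236,250));m=cv2.erode(m,np.ones((3,3)))
        P=cloud(f,m);P=P[abs(P[:,2]-np.median(P[:,2]))<.006]
        a=np.linalg.lstsq(np.c_[P[:,:2]-P[:,:2].mean(0),np.ones(len(P))],P[:,2],rcond=None)[0]
        e=cv2.fitEllipse(cv2.convexHull(np.argwhere(m)[:,::-1].astype(np.float32)));print(n,'disc z',np.median(P[:,2]),'slope',a,ray(f,*e[0],.094))
    V.append(f['frame'] if n=='wrist' else cv2.resize(f['frame'][200:275,280:380] if n=='scene' else f['frame'][196:271,160:260],(512,384)))
cv2.imwrite('pics/press1.png',cv2.resize(np.hstack(V),(800,200)))
```

```text
4.125 [ 0.5424 -0.0568  0.1902] [3.1413 0.     1.566 ] [-0.4276  1.1927 -0.1039] 0.04015047578830616
scene disc z 0.09310350720082124 slope [-0.0009 -0.0015  0.0931] [0.509  0.2073 0.094 ]
side disc z 0.09437435709368916 slope [ 0.0052 -0.0036  0.0944] [0.4968 0.2078 0.094 ]
```

View pics/press1.png

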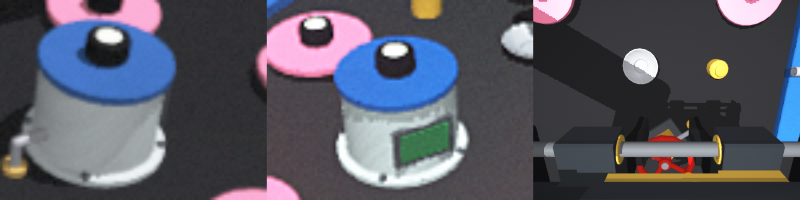

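The disc top is at 0.093–0.094 m with slopes under 0.006, so the lid is seated and level. The wrist view shows the wheel at about (665,155) in the strip. Next I go over the grip, then down with the fingers half open.

>>> step_arm(
  plan=[0,-0.05,0.01,0,0,0,-0.1,0.025,0,0,0,-0.14,0.035,0,0,0,-0.152,0.035,0,0,0,-0.152,0.035,0.03,0,0,-0.152,0.035,0.042,0,0,-0.152,0.035,0.042,0],
)

```text
t: 5.15
ee_pos: [0.5761, -0.2039, 0.1476]
ee_rot: [-3.139, -0.002, 1.573]
force: [0.0, 0.9, 0.7]
gripper_width: 0.0431
```

Run:
```python
from bench import get_state, viewer
from h import *
np.set_printoptions(precision=4,suppress=True)
F={n:dict(np.load(n+'.npz')) for n in('scene','side')}
print('pipe end',two(F['scene'],(181,221),F['side'],(254,186)))
s=get_state();print(s['t'],s['ee_pos'],s['force'],s['gripper_width'])
V=[]
for n in('scene','side','wrist'):
    f=viewer.grab_frame(n);np.savez(n+'3.npz',**f)
    V.append(f['frame'] if n=='wrist' else cv2.resize(f['frame'][135:225,135:255] if n=='scene' else f['frame'][115:205,225:345],(512,384)))
cv2.imwrite('pics/grip0.png',cv2.resize(np.hstack(V),(800,200)))
```

```text
pipe end [ 0.5918 -0.142   0.0028]
5.15 [ 0.5761 -0.2039  0.1476] [0.0306 0.8857 0.6523] 0.04306414031464367
```

View pics/grip0.png

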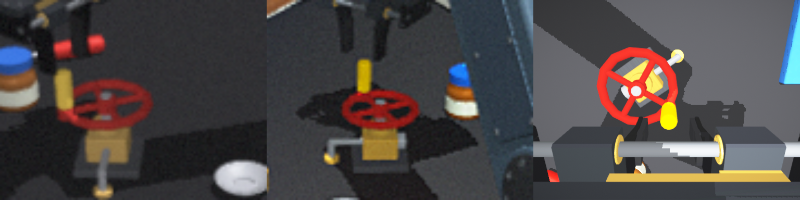

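The grip lies midway between the fingers in all the views (wrist strip (668,115)). The pipe points at about 34° and the grip at about -32°, so the wheel stands near 5.1 rad. Now down and close.

>>> step_arm(
  plan=[0,0,0,0.02,0,0,0,0,0.04,0,0,0,0,0.05,0,0,0,0,0.05,0,-1,0,0,0.05,0,-1,0,0,0.05,0,-1,0,0,0.05,0,-1,0,0,0.05,0,-1,0,0,0.05,0],
)

```text
t: 6.42
ee_pos: [0.5774, -0.2062, 0.099]
ee_rot: [3.141, 0.001, 1.571]
force: [0.5, 0.4, 2.8]
gripper_width: 0.0193
```

Run:
```python
import numpy as np
# tool x=+y world, tool y=+x world; from grip at -32deg go clockwise 15 deg/row
def rows(a0,a1,n,h=.05):
    a=np.radians(np.linspace(a0,a1,n+1))
    return [( round(h*(np.sin(t)-np.sin(a[0])),4), round(h*(np.cos(t)-np.cos(a[0])),4)) for t in a[1:]]
for a,b in((-32,-92),(-92,-272)): print(a,b,rows(a,b,abs(b-a)//15))
```

```text
-32 -92 [(np.float64(-0.0101), np.float64(-0.0083)), (np.float64(-0.0177), np.float64(-0.0189)), (np.float64(-0.0222), np.float64(-0.0312)), (np.float64(-0.0235), np.float64(-0.0441))]
-92 -272 [(np.float64(0.0022), np.float64(-0.0129)), (np.float64(0.0076), np.float64(-0.0248)), (np.float64(0.0159), np.float64(-0.0348)), (np.float64(0.0265), np.float64(-0.0424)), (np.float64(0.0387), np.float64(-0.047)), (np.float64(0.0517), np.float64(-0.0482)), (np.float64(0.0646), np.float64(-0.0461)), (np.float64(0.0765), np.float64(-0.0407)), (np.float64(0.0865), np.float64(-0.0324)), (np.float64(0.0941), np.float64(-0.0217)), (np.float64(0.0987), np.float64(-0.0095)), (np.float64(0.0999), np.float64(0.0035))]
```

Gripped (19.3 mm on the 20 mm grip). First a 60° clockwise arc.

>>> step_arm(
  plan=[-1,-0.01,-0.0083,0,0,-1,-0.0177,-0.0189,0,0,-1,-0.0222,-0.0312,0,0,-1,-0.0235,-0.0441,0,0,-1,-0.0235,-0.0441,0,0],
)

```text
t: 7.05
ee_pos: [0.5305, -0.2305, 0.099]
ee_rot: [-3.139, 0.001, 1.571]
force: [-2.4, -3.7, 5.6]
gripper_width: 0.0192
```

>>> step_arm(
  plan=[-1,0.0022,-0.0129,0,0,-1,0.0076,-0.0248,0,0,-1,0.0159,-0.0348,0,0,-1,0.0265,-0.0424,0,0,-1,0.0387,-0.047,0,0,-1,0.0517,-0.0482,0,0,-1,0.0517,-0.0482,0,0],
)

```text
t: 7.92
ee_pos: [0.4845, -0.1764, 0.0989]
ee_rot: [3.141, -0.001, 1.571]
force: [2.5, 1.5, 6.4]
gripper_width: 0.0194
```

>>> step_arm(
  plan=[-1,0.0129,0.0021,0,0,-1,0.0248,0.0075,0,0,-1,0.0348,0.0158,0,0,-1,0.0424,0.0265,0,0,-1,0.047,0.0387,0,0,-1,0.0482,0.0517,0,0,-1,0.0482,0.0517,0,0],
)

```text
t: 8.8
ee_pos: [0.5371, -0.1307, 0.0989]
ee_rot: [3.141, 0.002, 1.572]
force: [0.6, -3.4, 6.1]
gripper_width: 0.0191
```

Run:
```python
from bench import get_state
import numpy as np
np.set_printoptions(precision=4,suppress=True)
s=get_state();p=s['ee_pos'];print(p,s['force'])
P=np.array([[.5774,-.2062],[.5305,-.2305],[.4845,-.1764],p[:2]])
c=np.linalg.lstsq(np.c_[2*P,np.ones(4)],(P**2).sum(1),rcond=None)[0];h=c[:2];print('hub',h,'r',np.sqrt(c[2]+h@h))
print(np.degrees(np.arctan2(P[:,1]-h[1],P[:,0]-h[0])))
for b in (-287,-302,-317,-332,-347): print(b,np.round(.05*np.array([np.sin(np.radians(b))-np.sin(np.radians(-272)),np.cos(np.radians(b))-np.cos(np.radians(-272))]),4))
```

```text
[ 0.5371 -0.1307  0.0989] [ 0.6452 -3.3712  6.1368]
hub [ 0.5344 -0.1807] r 0.05001530607873611
[-30.677  -94.4284 175.1077  86.873 ]
-287 [-0.0022  0.0129]
-302 [-0.0076  0.0248]
-317 [-0.0159  0.0348]
-332 [-0.0265  0.0424]
-347 [-0.0387  0.047 ]
```

The hub fits at (0.5344, -0.1807) with r = 50.0 mm. The stop is expected near 34° world. I'll approach it in small steps.

>>> step_arm(
  plan=[-1,-0.0022,0.0129,0,0,-1,-0.0076,0.0248,0,0,-1,-0.0159,0.0348,0,0,-1,-0.0185,0.0371,0,0,-1,-0.021,0.039,0,0,-1,-0.021,0.039,0,0],
)

```text
t: 9.55
ee_pos: [0.5739, -0.1502, 0.0989]
ee_rot: [-3.139, -0.001, 1.571]
force: [-0.4, 0.0, 8.3]
gripper_width: 0.0193
```

>>> step_arm(
  plan=[-1,-0.0011,0.0008,0,0,-1,-0.0021,0.0015,0,0,-1,-0.0032,0.0022,0,0,-1,-0.0043,0.0029,0,0,-1,-0.0043,0.0029,0,0],
)

```text
t: 10.18
ee_pos: [0.5758, -0.1528, 0.0989]
ee_rot: [-3.137, -0.004, 1.571]
force: [-0.8, 3.5, 10.7]
gripper_width: 0.019
```

>>> step_arm(
  plan=[-1,-0.0015,0.0009,0,0,-1,-0.003,0.0018,0,0,-1,-0.003,0.0018,0,0,-1,-0.003,0.0018,0,0],
)

```text
t: 10.68
ee_pos: [0.5758, -0.1529, 0.0988]
ee_rot: [-3.133, -0.009, 1.57]
force: [-3.4, 9.0, 13.5]
gripper_width: 0.0194
```

The wheel is hard against the stop at 33.9° world (9 N, no further motion). Now to work out the anticlockwise rows.

Run:
```python
import numpy as np
h=np.array([.5344,-.1807]);cur=np.array([.5801,-.1579]);r=.05;a0=33.9
for k in range(3):
    L=[]
    for a in a0+240*k+15*np.arange(1,17):
        d=h+r*np.array([np.cos(np.radians(a)),np.sin(np.radians(a))])-cur
        L+=[f'-1, {d[1]:.4f}, {d[0]:.4f}, 0, 0']
    cur=cur+np.round(d,4);print(', '.join(L),'\n')
```

```text
-1, 0.0149, -0.0128, 0, 0, -1, 0.0221, -0.0237, 0, 0, -1, 0.0263, -0.0361, 0, 0, -1, 0.0271, -0.0491, 0, 0, -1, 0.0245, -0.0619, 0, 0, -1, 0.0187, -0.0736, 0, 0, -1, 0.0101, -0.0834, 0, 0, -1, -0.0008, -0.0906, 0, 0, -1, -0.0132, -0.0948, 0, 0, -1, -0.0262, -0.0956, 0, 0, -1, -0.0390, -0.0930, 0, 0, -1, -0.0507, -0.0872, 0, 0, -1, -0.0605, -0.0786, 0, 0, -1, -0.0677, -0.0677, 0, 0, -1, -0.0719, -0.0553, 0, 0, -1, -0.0727, -0.0423, 0, 0 

-1, 0.0026, 0.0128, 0, 0, -1, 0.0084, 0.0245, 0, 0, -1, 0.0170, 0.0343, 0, 0, -1, 0.0279, 0.0415, 0, 0, -1, 0.0403, 0.0457, 0, 0, -1, 0.0533, 0.0465, 0, 0, -1, 0.0661, 0.0439, 0, 0, -1, 0.0778, 0.0381, 0, 0, -1, 0.0876, 0.0295, 0, 0, -1, 0.0948, 0.0186, 0, 0, -1, 0.0990, 0.0062, 0, 0, -1, 0.0998, -0.0068, 0, 0, -1, 0.0972, -0.0196, 0, 0, -1, 0.0914, -0.0313, 0, 0, -1, 0.0828, -0.0411, 0, 0, -1, 0.0719, -0.0483, 0, 0 

-1, -0.0124, -0.0042, 0, 0, -1, -0.0254, -0.0050, 0, 0, -1, -0.0382, -0.0024, 0, 0, -1, -0.0499, 0.0034, 0, 0, -1, -0.0597, 0.0120, 0, 0, -1, -0.0669, 0.0229, 0, 0, -1, -0.0711, 0.0353, 0, 0, -1, -0.0719, 0.0483, 0, 0, -1, -0.0693, 0.0611, 0, 0, -1, -0.0635, 0.0728, 0, 0, -1, -0.0549, 0.0826, 0, 0, -1, -0.0440, 0.0898, 0, 0, -1, -0.0316, 0.0940, 0, 0, -1, -0.0186, 0.0948, 0, 0, -1, -0.0058, 0.0922, 0, 0, -1, 0.0059, 0.0864, 0, 0
```

>>> step_arm(
  plan=[-1,0.0149,-0.0128,0,0,-1,0.0221,-0.0237,0,0,-1,0.0263,-0.0361,0,0,-1,0.0271,-0.0491,0,0,-1,0.0245,-0.0619,0,0,-1,0.0187,-0.0736,0,0,-1,0.0101,-0.0834,0,0,-1,-0.0008,-0.0906,0,0,-1,-0.0132,-0.0948,0,0,-1,-0.0262,-0.0956,0,0,-1,-0.039,-0.093,0,0,-1,-0.0507,-0.0872,0,0,-1,-0.0605,-0.0786,0,0,-1,-0.0677,-0.0677,0,0,-1,-0.0719,-0.0553,0,0,-1,-0.0727,-0.0423,0,0,-1,-0.0727,-0.0423,0,0],
)

```text
t: 12.8
ee_pos: [0.5377, -0.2306, 0.0989]
ee_rot: [-3.141, -0.0, 1.571]
force: [-0.2, -2.0, 7.0]
gripper_width: 0.0189
```

>>> step_arm(
  plan=[-1,0.0026,0.0128,0,0,-1,0.0084,0.0245,0,0,-1,0.017,0.0343,0,0,-1,0.0279,0.0415,0,0,-1,0.0403,0.0457,0,0,-1,0.0533,0.0465,0,0,-1,0.0661,0.0439,0,0,-1,0.0778,0.0381,0,0,-1,0.0876,0.0295,0,0,-1,0.0948,0.0186,0,0,-1,0.099,0.0062,0,0,-1,0.0998,-0.0068,0,0,-1,0.0972,-0.0196,0,0,-1,0.0914,-0.0313,0,0,-1,0.0828,-0.0411,0,0,-1,0.0719,-0.0483,0,0,-1,0.0719,-0.0483,0,0],
)

```text
t: 14.92
ee_pos: [0.4892, -0.1592, 0.0989]
ee_rot: [3.141, 0.0, 1.57]
force: [1.9, -1.1, 6.9]
gripper_width: 0.0191
```

>>> step_arm(
  plan=[-1,-0.0124,-0.0042,0,0,-1,-0.0254,-0.005,0,0,-1,-0.0382,-0.0024,0,0,-1,-0.0499,0.0034,0,0,-1,-0.0597,0.012,0,0,-1,-0.0669,0.0229,0,0,-1,-0.0711,0.0353,0,0,-1,-0.0719,0.0483,0,0,-1,-0.0693,0.0611,0,0,-1,-0.0635,0.0728,0,0,-1,-0.0549,0.0826,0,0,-1,-0.044,0.0898,0,0,-1,-0.0316,0.094,0,0,-1,-0.0186,0.0948,0,0,-1,-0.0058,0.0922,0,0,-1,0.0059,0.0864,0,0,-1,0.0059,0.0864,0,0,-1,0.0059,0.0864,0,0,-1,0.0059,0.0864,0,0],
)

```text
t: 17.3
ee_pos: [0.5753, -0.1522, 0.0989]
ee_rot: [-3.141, -0.001, 1.571]
force: [1.5, 1.1, 7.3]
gripper_width: 0.0193
```

Run:
```python
from bench import get_state, viewer
from h import *
np.set_printoptions(precision=4,suppress=True)
V=[]
for n in('scene','side','wrist'):
    f=viewer.grab_frame(n);np.savez(n+'4.npz',**f)
    if n!='wrist':
        m=cv2.erode(mask(f,(100,120,60),(125,255,255),(290,200,350,250) if n=='scene' else (182,203,236,250)),np.ones((3,3)))
        P=cloud(f,m);print(n,'disc z',np.median(P[:,2]))
    V.append(f['frame'] if n=='wrist' else cv2.resize(f['frame'][135:255,135:295] if n=='scene' else f['frame'][115:235,185:345],(512,384)))
cv2.imwrite('pics/end.png',cv2.resize(np.hstack(V),(800,200)))
s=get_state();p=s['ee_pos'];print(s['t'],p,s['ee_rot'],s['force'],s['gripper_width'],s['joint_velocities'])
print(np.degrees(np.arctan2(p[1]+.1807,p[0]-.5344)))
```

```text
scene disc z 0.0930894001496799
side disc z 0.09456526359332323
17.45 [ 0.5754 -0.1522  0.099 ] [-3.141  -0.0009  1.5708] [ 1.2625 -0.5908  6.6698] 0.01910297312116907 [ 0.0003 -0.0011 -0.0012  0.0003  0.0007  0.0016]
34.78187446091925
```

View pics/end.png

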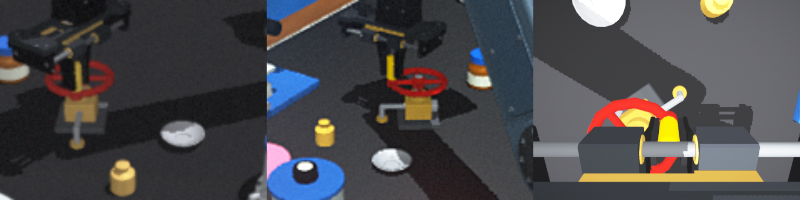

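The grip is between the fingers (wrist strip (668,130)), and the wheel stands within 1° of two turns from the stop. The lid is still down and nothing else has moved.

```bash
python3 -c "
from bench import arm
print(arm.close_job())"
```

```text
the job is handed in; nothing more can be done
None
```

I finished the job and handed it in at about 17.5 s; closing it gave no verdict.

- **Lid:** I pressed the boss with closed fingers until it stopped hard at 0.115 m with 31 N. The disc top then read 0.093–0.094 m with a slope under 0.007 rad, and its height was the same at the end.
- **Closing:** I gripped the crank grip and turned the wheel clockwise about 295°. It reached the stop at 33.9° in the world frame and did not move under 9 N, in line with the pipe direction of about 34°.
- **Opening:** I then opened it anticlockwise by 720°. The last reading was 34.8°, about 0.9° (0.016 rad) past two full turns, at rest.
- **Grip:** The fingers are closed on the grip at 19.1 mm opening. That contact force was not read directly.
- **Disagreement:** The wrist force showed an unexplained upward 7 N or so while holding the grip (13.5 N at the stop). The ellipse fits for the lid centre differ by about 12 mm in x between the two cameras, with a mean of (0.503, 0.207). I did not measure the lid's centring on the chamber separately.

The weight, dish and jar looked in place in the last picture. I did not measure the bystanders' shifts, and the beaker and screwdriver were not checked at the end.

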